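Index the banding wheel by four clicks

TASK

The little five-lobed clay dish is being decorated on the click-stop banding wheel. With a fingertip, push the wheel round by its upright finger peg exactly four clicks clockwise (seen from above), no further and never back a click, so that the next lobe comes round; then take the hand away. Push gently, do not squeeze the peg, and do not touch or lift the dish, or disturb the other things on the board.

Things in the scene. Friction and masses are not known exactly. Their poses are not given: they have to be found in the camera images.
- wheel (a joint): Angle of the wheel's head, rad: 0 at the start, growing clockwise seen from above. A click stop every 18 degrees (0.314 rad, 20 a turn); four clicks are 1.257. Getting over the crest half-way between stops takes about 5 N at the peg along the tangent; then the head snaps on by itself into the next stop (13 mm at the peg) and stays; it does not coast past a stop at up to 0.1 m/s.
- wheel_center (a point): Point on the wheel's axis on the upper face of its head: a plain grey plastic disc 196 mm in diameter, its upper face level and 71 mm above the table, on a fixed dark cast base 238 mm in diameter and 45 mm high, which stands on a 12 mm board 440 mm square. The base's rim shows 20 light ticks, one per click, round the disc.
- wheel_peg (a point): The finger peg: a dark upright steel pin 16 mm in diameter, 32 mm high above the disc, 82 mm from the axis, turning with the disc; the only pin on it. A short dark line from it to the disc's edge points at a tick in every stop. This point is on the pin's axis, half-way up (16 mm above the disc). It starts in any direction from the axis.
- dish_center (a point): The loose five-lobed clay dish standing freely in the middle of the disc and turning with it: 78 mm wide over the rim (85 mm over the lobes), 28 mm high, centred within 6 mm of the axis. This point is at its centre, half-way up. There is a free gap of at least 24 mm between dish and peg.
- jar_mid (a point): Loose grey jar with white lid, 60 mm in diameter, 75 mm high, standing on the board beside the wheel; centre, half-way up. Leave alone.
- mug_rim (a point): Loose white mug, 72 mm in diameter, 75 mm high, with a handle, standing on the board beside the wheel; centre of its mouth. Leave alone.
- brush_grip (a point): Loose brush 170 mm long lying on the board beside the wheel; point on its handle. Leave alone.
- rib: Loose flat wooden rib 100 x 50 x 8 mm lying on the board beside the wheel; origin at the centre of its underside. Leave alone.
- trimmer: Loose trimming tool 165 mm long with a wooden handle and a wire loop, lying on the board beside the wheel; origin under its middle. Leave alone.
Not all that is in view belongs to the job. Of the things that look like the part that bears dish_center, the largest one is meant.

How it is judged:
At the end, for the whole second after the job is handed in: The wheel rests in the fourth stop clockwise from the start (1.257 rad, within 0.08 rad), and the dish still stands on the disc within 20 mm of its axis (value of joint wheel between 1.1766 and 1.3366 rad and velocity of joint wheel between -0.05 and 0.05 rad/s and not (horizontal distance between dish_center and wheel_center above 0.02 m or height (world z) of dish_center above 0.097 m or angle between dish_center's own z axis and vertical above 0.25 rad)); the robot touches nothing.
It fails at once if the wheel went on past the fourth click over the next crest (value of joint wheel above 1.4294 rad).
It fails at once if the wheel was turned anticlockwise over a click (value of joint wheel below -0.1728 rad).
It fails at once if the wheel was pushed or squeezed hard (over 35 N) (contact force between the fingers and wheel above 35 N).
It fails at once if the dish was touched, lifted, tipped or shoved off the middle of the wheel (contact force between any of the fingers, the arm and dish above 0.5 N or horizontal distance between dish_center and wheel_center above 0.02 m or height (world z) of dish_center above 0.097 m or angle between dish_center's own z axis and vertical above 0.25 rad).
It fails at once if another thing on the board was moved more than 30 mm (distance of any of jar_mid, mug_rim, brush_grip, rib, trimmer from where it was at the start of the episode above 0.03 m).
It also fails if it takes over 45 s, if anything falls off the work surface, if the arm or the gripper's body presses on something with over 40 N, if the wrist force passes 120 N, or if a joint passes its speed limit or range.

ROBOT

A 7-joint arm with a two-finger parallel gripper is mounted at the origin on the work surface. World frame = base frame: x ahead of the robot, y to its left, z up, the work surface at z = 0. Lengths are in m, angles in rad, forces in N, time in s.
With the tool pointing down it reaches from about 0.425 to 1.025 m from the base axis. Payload 9.4 kg.
Tool frame: the origin (TCP) lies midway between the tips of the shut fingers; the grasp point (between the pads) lies 19 mm behind it (ctrl.pinch_z is the distance from the TCP to the grasp point, in m); z points along the fingers, x is the direction in which the jaws open and shut, and the axes are right-handed (so a half turn about z gives the same grasp; the last joint's range is limited). The gripper opens to 85 mm and grips with 20 to 120 N. Pads are 22 mm wide; open, the fingers measure 114 mm over their backs; the gripper's body (76 mm by 85 mm) begins 54 mm behind the grasp point. The pads swing forward as they close: fully open they stand 13 mm farther back than shut.
Start: joints at [1.09, 0.599, -0.003, 1.599, 0.002, 0.943, -0.08], TCP at [0.285, -0.667, 0.231] pointing down, gripper open.
Joint ranges: [-2.57, 2.57], [-0.35, 1.97], [-1.29, 1.29], [0.11, 2.56], [-1.05, 4.19], [0.11, 1.86], [-2.63, 2.63]. Speed limits (rad/s): [2.22, 2.22, 3.01, 3.01, 3.14, 3.14, 3.14].

INTERFACE

Orientations are given as a rotation vector (axis times angle).
In Python, from station import ctrl gives the robot as it stands. The module is installed in compiled form; this text tells all that it offers.
- The arm moves only by the tool move_arm, never from a script. Its argument "motion" is a list of rows, each a list of 2 entries, a list of its own where there are three numbers: the shift along the tool's x, y, z in mm, then the turn about the tool's z in rad. A call has 1 to 8 rows; each row shifts and turns the commanded pose from where the row before left it, along the tool's axes as they then stand; what a row does not reach is not made up. A row lasts 1/10 s, in which the tool goes at most 50 mm and 8.59 degrees, less where a joint would pass 70% of its speed; a pose out of reach is approached as far as the arm can. A call with a gripper value outside its range is refused whole. "gripper" is the finger opening in mm, from 0 to 85.4, set as the call begins (left out, the last holds). The fingers move at their own pace and stop on an object; "grip_force" is the grip in N (left out, the last holds). Time passes only in rows, so rows that do not move let the fingers close. It gives the time, the measured TCP pose, the force and the opening at its end, in the units of the state.
- ctrl.state(): the state, without advancing time (a new reading comes with each control period).
- ctrl.grab_frame(name): name is "side" or "top"; returns (picture, depth): 384x512x3 uint8, red, green, blue; 384x512 float32, m along the optical axis (not along the pixel's ray), 0 where there is no reading.
- ctrl.get_calibration(name): a dict with "intrinsics" (3x3 intrinsics, pixels), "R" (3x3) and "t" (3): a world point X has camera coordinates R X + t. Camera axes: x right, y down, z forward; pixel columns grow to the right and rows downward; lengths in m; the calibration is good to about 2 mm. A picture is of the moment at which its call begins. get_calibration takes no time and is no camera call.
- ctrl.close_job(): hands the job in, once; it reports no verdict.
The state is a dict: "time": time; "joint_positions": joint angles; "dq": joint speeds; "effort": joint torques, N m; "eef_pos": TCP position; "ee_rot": TCP orientation; "contact_force": force on the tool from outside, world axes, zero at the start; "ft_torque": the same for the moment, N m; "opening": finger opening in m.
Only numpy, scipy, OpenCV 4.12 (cv2) and the standard library are available. Lean on these libraries where they do the work, as an engineer would, in place of code of your own. Each camera call takes 0.05 s, during which the arm holds its last target.

## Working session

There is one attempt and no reset: what is moved stays moved. The work goes in short steps, Python scripts to look and compute and a tool call to move; the robot and the scene stay as the last step left them, time stands still between calls to the robot, and variables do not carry over. Pictures are saved under pics/ and viewed, and the job is handed in when it is done.

Besides the shell and the picture viewer there is one more tool, called after "Emit:" as name(argument=value, ...), one argument or row to a line, values as JSON. move_arm: Moves the arm, as the interface text tells. Its arguments: {"type":"object","properties":{"motion":{"type":"array","items":{"type":"array"}},"gripper":{"type":"number"},"grip_force":{"type":"number"}},"required":["motion"]}

```bash
mkdir -p pics
cat > h.py <<'E'
import numpy as np, cv2
from station import ctrl
def grab(n,tag):
    im,d=ctrl.grab_frame(n); cv2.imwrite(f'pics/{tag}.png',cv2.cvtColor(im,cv2.COLOR_RGB2BGR)); np.savez(f'{tag}.npz',im=im,d=d); return im,d
def world(n,d):
    c=ctrl.get_calibration(n);K=np.array(c['intrinsics']);R=np.array(c['R']);t=np.array(c['t'])
    v,u=np.mgrid[:d.shape[0],:d.shape[1]]
    P=np.stack([(u-K[0,2])/K[0,0]*d,(v-K[1,2])/K[1,1]*d,d],-1)
    return (P-t)@R
E
python3 - <<'E'
from h import *
for n in('top','side'):
    im,d=grab(n,n+'1')
    c=ctrl.get_calibration(n); print(n,np.round(c['intrinsics'],1).tolist(),np.round(c['R'],3).tolist(),np.round(c['t'],3))
print(ctrl.state())
E
```

```text
top [[380.1, 0.0, 254.1], [0.0, 380.1, 190.1], [0.0, 0.0, 1.0]] [[0.003, -1.0, -0.022], [-0.983, 0.001, -0.183], [0.183, 0.022, -0.983]] [0.11  0.572 1.033]
side [[421.7, 0.0, 251.1], [0.0, 421.7, 189.3], [0.0, 0.0, 1.0]] [[0.795, -0.606, 0.019], [-0.425, -0.579, -0.696], [0.433, 0.545, -0.718]] [-0.415  0.357  0.722]
{'time': 0.1, 'joint_positions': array([ 1.09032099,  0.60005161, -0.00257978,  1.60008072,  0.00175536,
        0.94286969, -0.07978471]), 'dq': array([-1.22210720e-03, -2.26695143e-03,  1.08186229e-05, -1.19013253e-03,
        4.83783225e-04,  7.03344810e-04, -1.20056101e-03]), 'effort': array([ 5.83653353e-03, -7.77989531e+01,  1.56954613e+00, -2.58627695e+01,
        1.25833470e-02,  5.51911871e-03,  3.92922107e-05]), 'eef_pos': array([ 0.28469734, -0.66629341,  0.23048706]), 'ee_rot': array([-2.62123723e+00,  1.73038788e+00,  1.90668712e-03]), 'contact_force': array([-0.51919859, -0.07142974,  0.51268996]), 'ft_torque': array([ 0.01883697, -0.01981773,  0.0097586 ]), 'opening': 0.0852488292657155}
```

View pics/top1.png

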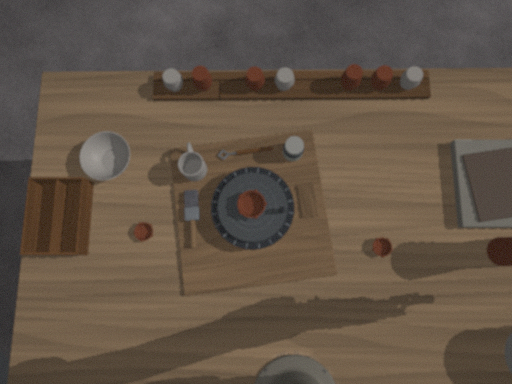

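View pics/side1.png

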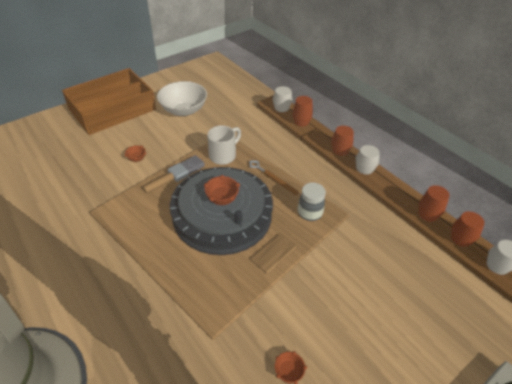

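The wheel is at about (253,207) in the top view and (222,208) in the side view. There are three red dishes in the top view: (251,205) on the wheel, (143,231) and (381,247). The one on the wheel is the largest and sits on the disc. I'll enlarge the wheel to confirm that and find the peg.

Run:
```python
from h import *
a=np.load('top1.npz');b=np.load('side1.npz')
def crop(im,u0,v0,w,h,s): 
    c=cv2.resize(im[v0:v0+h,u0:u0+w],None,fx=s,fy=s,interpolation=cv2.INTER_CUBIC); return cv2.convertScaleAbs(c,alpha=1.8)
A=crop(a['im'],200,155,100,100,4); B=crop(b['im'],160,150,100,100,4)
cv2.imwrite('pics/crop1.png',cv2.cvtColor(np.hstack([A,B]),cv2.COLOR_RGB2BGR))
for n,z in(('top',a),('side',b)):
    W=world(n,z['d']); Z=W[...,2]
    ok=z['d']>0
    m=ok&(abs(Z-.071)<.004)
    n_,l,s,c=cv2.connectedComponentsWithStats(m.astype(np.uint8)); 
    k=l[207,240] if n=='top' else l[225,215]
    k=k or 1+np.argmax(s[1:,4]); p=W[l==k]
    cir=cv2.minEnclosingCircle(p[:,:2].astype(np.float32)); print(n,'disc',s[k],np.round(p[:,2].mean(),4),cir)
    C=np.array(cir[0])
    r=np.linalg.norm(W[...,:2]-C,axis=-1)
    for nm,mm in(('dish',ok&(r<.055)&(Z>.08)),('peg',ok&(r>.06)&(r<.1)&(Z>.08)&(Z<.12))):
        q=W[mm]; vv,uu=np.nonzero(mm)
        if len(q): print(nm,len(q),'ctr',np.round((q.min(0)+q.max(0))/2,4),'mean',q.mean(0).round(4),'rng',np.ptp(q,0).round(4),'pix',uu.mean(),vv.mean())
```

```text
top disc [ 218  173   70   69 2966] 0.0714 ((0.5218353271484375, 0.11569392681121826), 0.09793038666248322)
dish 364 ctr [0.5253 0.1159 0.0935] mean [0.5281 0.1185 0.0931] rng [0.0776 0.0766 0.0269] pix 251.05494505494505 203.23076923076923
peg 30 ctr [0.5092 0.0356 0.0963] mean [0.5085 0.0351 0.1006] rng [0.0141 0.013  0.0257] pix 281.76666666666665 209.93333333333334
side disc [ 179  169   86   64 3450] 0.0712 ((0.5225257277488708, 0.11490961164236069), 0.09915994107723236)
dish 515 ctr [0.5257 0.1139 0.0913] mean [0.529  0.1201 0.093 ] rng [0.0794 0.0805 0.0225] pix 221.8368932038835 188.46796116504854
peg 77 ctr [0.5106 0.032  0.0934] mean [0.5089 0.0304 0.0962] rng [0.0145 0.0153 0.0249] pix 238.0909090909091 215.84415584415584
```

View pics/crop1.png

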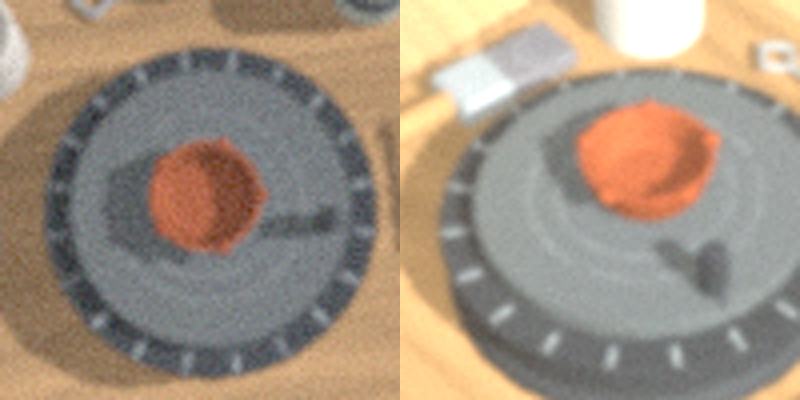

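The crop confirms it: the five-lobed dish on the wheel is the largest of the three. The only pin is at top (282,210) / side (238,216), with its line pointing right towards the disc's edge, i.e. in -y. Its measured radius is about 83 mm against the 82 given, and the disc face is at 71 mm.

Plan: shut the fingers and descend behind the peg on its +x side. Then push with the flat side face of the fingers (-tool y) while turning the tool with the wheel.

Run:
```python
from h import *
C=np.array([.5222,.1153])
for n in('top','side'):
    z=np.load(n+'1.npz'); W=world(n,z['d']); r=np.linalg.norm(W[...,:2]-C,axis=-1)
    q=W[(z['d']>0)&(r>.06)&(r<.1)&(W[...,2]>.098)&(W[...,2]<.11)]; p=q.mean(0)
    e=p[:2]-C; print(n,len(q),p.round(4),np.linalg.norm(e).round(4),np.degrees(np.arctan2(e[1],e[0])).round(1))
```

```text
top 25 [0.5092 0.0343 0.1032] 0.082 -99.1
side 40 [0.5101 0.0322 0.1022] 0.084 -98.3
```

Emit:
move_arm(
  motion=[
    [[-27,-25.5,0],0],
    [[-27,-25.5,0],0],
    [[-27,-25.5,0],0],
    [[-27,-25.5,0],0],
    [[-27,-25.5,0],0],
    [[-27,-25.5,0],0],
    [[-27,-25.5,0],0],
    [[-27,-25.5,0],0],
  ],
  gripper=0,
  grip_force=40,
)

```text
time: 0.9
eef_pos: [0.3878, -0.3864, 0.2311]
ee_rot: [-2.622, 1.731, 0.001]
contact_force: [0.1, -0.3, -0.2]
opening: -0.0001
```

Emit:
move_arm(
  motion=[
    [[-27,-25.5,0],0],
    [[-27,-25.5,0],0],
    [[-27,-25.5,0],0],
    [[-27,-25.5,0],0],
    [[-27,-25.5,0],0],
    [[-27,-25.5,0],0],
    [[-27,-25.5,0],0],
    [[-27,-25.5,0],0],
  ],
)

```text
time: 1.7
eef_pos: [0.4905, -0.1077, 0.2312]
ee_rot: [2.622, -1.731, -0.0]
contact_force: [0.8, 0.1, 0.1]
opening: 0.0001
```

Emit:
move_arm(
  motion=[
    [[-27,-25.5,0],0],
    [[-27,-25.5,0],0],
    [[-27,-25.5,0],0],
    [[-24,-22,0],0],
    [[0,0,0],-0.14],
    [[0,0,0],-0.14],
    [[0,0,0],-0.14],
    [[0,0,0],-0.14],
  ],
)

```text
time: 2.5
eef_pos: [0.5394, 0.0263, 0.231]
ee_rot: [3.001, -0.929, -0.001]
contact_force: [0.1, -0.0, -0.5]
opening: -0.0003
```

Emit:
move_arm(
  motion=[
    [[0,0,0],-0.14],
    [[0,0,0],-0.14],
    [[0,0,0],-0.14],
    [[0,0,0],-0.14],
    [[0,0,0],-0.14],
    [[0,0,0],-0.14],
    [[0,0,0],-0.14],
    [[0,0,0],-0.14],
  ],
)

```text
time: 3.3
eef_pos: [0.5394, 0.026, 0.231]
ee_rot: [-3.036, -0.806, 0.001]
contact_force: [0.7, 0.0, 0.6]
opening: -0.0001
```

Emit:
move_arm(
  motion=[
    [[0,0,0],-0.14],
    [[0,0,0],-0.14],
    [[0,0,0],-0.14],
    [[0,0,0],-0.14],
    [[0,0,0],-0.14],
    [[0,0,0],-0.14],
    [[0,0,0],-0.06],
    [[0,0,0],0],
  ],
)

```text
time: 4.1
eef_pos: [0.5394, 0.0259, 0.2309]
ee_rot: [-2.389, -2.039, 0.001]
contact_force: [-0.2, 0.8, 0.5]
opening: -0.0002
```

```bash
cat >> h.py <<'E'
from scipy.spatial.transform import Rotation as Ro
def rel(peg,C=np.array([.5222,.1153])):
    s=ctrl.state(); R=Ro.from_rotvec(s['ee_rot']).as_matrix(); p=s['eef_pos']
    g=lambda q:(R.T@(np.r_[q,p[2]]-p)*1e3).round(1)
    print('t',s['time'],'psi',np.degrees(np.arctan2(R[1,0],R[0,0])).round(1),'pos',p.round(4),'peg in tool',g(peg),'C in tool',g(C),'F',s['contact_force'].round(1),'j',s['joint_positions'].round(2))
E
python3 -c "
from h import *
rel([.5096,.0340])"
```

```text
t 4.1 psi 81.0 pos [0.5394 0.0259 0.2309] peg in tool [  3.4 -30.7   0. ] C in tool [ 85.6 -31.    0. ] F [-0.2  0.8  0.5] j [ 0.41  0.48 -0.79  1.99  0.45  0.85  0.78]
```

Emit:
move_arm(
  motion=[
    [[2,0,30],0],
    [[0,0,30],0],
    [[0,0,30],0],
    [[0,0,20],0],
    [[0,0,15],0],
    [[0,0,13],0],
    [[0,0,10],0],
    [[0,0,0],0],
  ],
)

```text
time: 4.9
eef_pos: [0.5396, 0.0281, 0.0824]
ee_rot: [-2.389, -2.039, 0.002]
contact_force: [0.2, 0.4, 0.2]
opening: -0.0001
```

Run:
```python
from h import *
rel([.5096,.0340])
a,_=grab('top','top2');b,_=grab('side','side2')
f=lambda im,u,v:cv2.resize(im[v:v+100,u:u+100],None,fx=4,fy=4,interpolation=cv2.INTER_CUBIC)
cv2.imwrite('pics/crop2.png',cv2.convertScaleAbs(cv2.cvtColor(np.hstack([f(a,200,155),f(b,160,150)]),cv2.COLOR_RGB2BGR),alpha=1.8))
```

```text
t 4.9 psi 81.0 pos [0.5396 0.0281 0.0824] peg in tool [  1.1 -30.6   0. ] C in tool [ 83.3 -30.9   0. ] F [0.2 0.4 0.2] j [ 0.25  0.67 -0.59  2.12  0.7   0.56  0.55]
```

View pics/crop2.png

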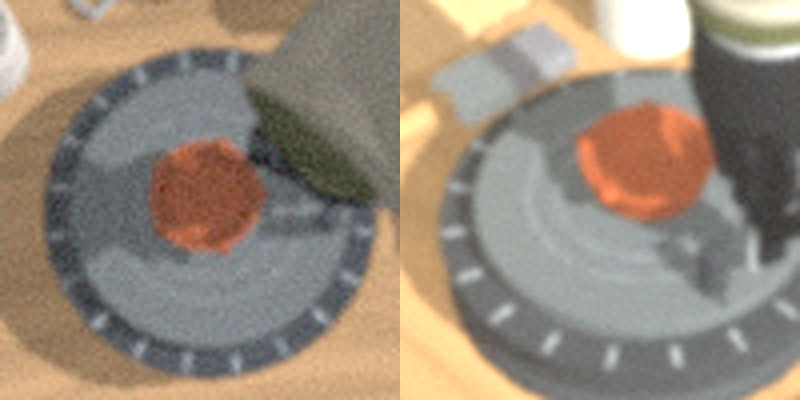

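The finger is clear of the dish and stands about 12 mm behind the peg, on the side away from the push. I'll close the gap slowly.

Emit:
move_arm(
  motion=[
    [[0,-2.5,0],0],
    [[0,-2.5,0],0],
    [[0,-2,0],0],
    [[0,-1.5,0],0],
    [[0,-1,0],0],
    [[0,0,0],0],
  ],
)

```text
time: 5.6
eef_pos: [0.5304, 0.0296, 0.0833]
ee_rot: [2.389, 2.04, -0.0]
contact_force: [0.1, 0.2, 0.3]
opening: 0.0001
```

Emit:
move_arm(
  motion=[
    [[0,-1,0],0],
    [[0,-1,0],0],
    [[0,-1,0],0],
    [[0,0,0],0],
  ],
)

```text
time: 6.0
eef_pos: [0.5278, 0.0299, 0.0833]
ee_rot: [2.39, 2.039, 0.0]
contact_force: [1.8, -1.9, -0.7]
opening: 0.0003
```

Contact was made where expected. Now the arc about the wheel's axis, at 25 mm/s.

Emit:
move_arm(
  motion=[
    [[-0.5,-2.5,0],0.03],
    [[-0.5,-2.5,0],0.03],
    [[-0.5,-2.5,0],0.03],
    [[-0.5,-2.5,0],0.03],
  ],
)

```text
time: 6.4
eef_pos: [0.5173, 0.03, 0.0833]
ee_rot: [2.51, 1.889, 0.0]
contact_force: [1.9, -1.0, -0.1]
opening: -0.0001
```

```bash
python3 -c "
from h import *
rel([.5096,.0340])"
```

```text
t 6.4 psi 73.9 pos [0.5173 0.03   0.0833] peg in tool [ 1.7 -8.6 -0. ] C in tool [ 83.3 -19.   -0. ] F [ 1.9 -1.  -0.1] j [ 0.21  0.64 -0.55  2.17  0.69  0.51  0.42]
```

Emit:
move_arm(
  motion=[
    [[-0.5,-2.5,0],0.03],
    [[-0.5,-2.5,0],0.03],
    [[-0.5,-2.5,0],0.03],
    [[-0.5,-2.5,0],0.03],
    [[-0.5,-2.5,0],0.03],
    [[-0.5,-2.5,0],0.03],
    [[-0.5,-2.5,0],0.03],
    [[-0.5,-2.5,0],0.03],
  ],
)

```text
time: 7.2
eef_pos: [0.498, 0.0336, 0.0833]
ee_rot: [2.718, 1.574, 0.001]
contact_force: [4.1, -2.4, -2.8]
opening: -0.0002
```

Run:
```python
from h import *
rel([.5096,.0340])
a,_=grab('top','top3');b,_=grab('side','side3')
f=lambda im,u,v:cv2.resize(im[v:v+100,u:u+100],None,fx=4,fy=4,interpolation=cv2.INTER_CUBIC)
cv2.imwrite('pics/crop3.png',cv2.convertScaleAbs(cv2.cvtColor(np.hstack([f(a,200,155),f(b,160,150)]),cv2.COLOR_RGB2BGR),alpha=1.8))
```

```text
t 7.2 psi 60.2 pos [0.498  0.0336 0.0833] peg in tool [6.1 9.9 0. ] C in tool [ 82.9 -19.6   0. ] F [ 4.1 -2.4 -2.8] j [ 0.15  0.61 -0.47  2.21  0.64  0.45  0.21]
```

View pics/crop3.png

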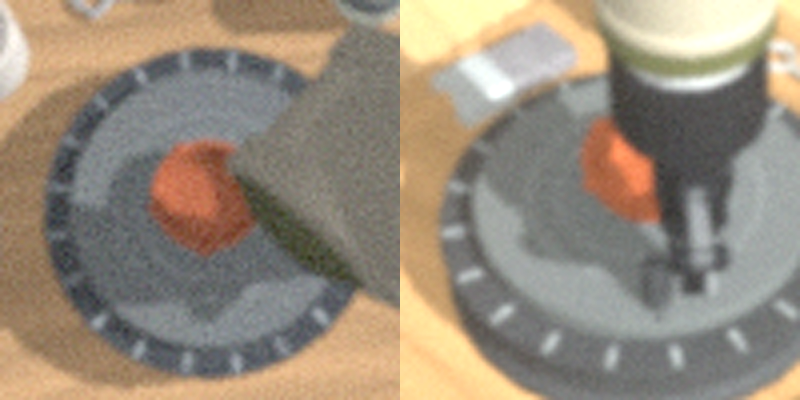

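The peg has moved on and is in contact again on the way to crest 2, with about 5 N showing. The hand is clear of the dish, so I'll carry on.

Emit:
move_arm(
  motion=[
    [[-0.5,-2.5,0],0.03],
    [[-0.5,-2.5,0],0.03],
    [[-0.5,-2.5,0],0.03],
    [[-0.5,-2.5,0],0.03],
    [[-0.5,-2.5,0],0.03],
    [[-0.5,-2.5,0],0.03],
    [[-0.5,-2.5,0],0.03],
    [[-0.5,-2.5,0],0.03],
  ],
)

```text
time: 8.1
eef_pos: [0.4786, 0.0425, 0.0832]
ee_rot: [-2.887, -1.239, 0.0]
contact_force: [-0.4, 0.2, -0.2]
opening: -0.0001
```

Emit:
move_arm(
  motion=[
    [[-0.5,-2.5,0],0.03],
    [[-0.5,-2.5,0],0.03],
    [[-0.5,-2.5,0],0.03],
    [[-0.5,-2.5,0],0.03],
    [[-0.5,-2.5,0],0.03],
    [[-0.5,-2.5,0],0.03],
    [[-0.5,-2.5,0],0.03],
    [[-0.5,-2.5,0],0.03],
  ],
)

```text
time: 8.9
eef_pos: [0.4623, 0.0553, 0.0832]
ee_rot: [-3.014, -0.885, 0.001]
contact_force: [-0.2, -0.8, 0.5]
opening: -0.0002
```

Run:
```python
from h import *
rel([.5096,.0340])
a,d1=grab('top','top4');b,d2=grab('side','side4')
f=lambda im,u,v:cv2.resize(im[v:v+100,u:u+100],None,fx=4,fy=4,interpolation=cv2.INTER_CUBIC)
cv2.imwrite('pics/crop4.png',cv2.convertScaleAbs(cv2.cvtColor(np.hstack([f(a,200,155),f(b,160,150)]),cv2.COLOR_RGB2BGR),alpha=1.8))
```

```text
t 8.9 psi 32.7 pos [0.4623 0.0553 0.0832] peg in tool [28.3 43.5 -0. ] C in tool [ 82.8 -18.1  -0. ] F [-0.2 -0.8  0.5] j [-0.02  0.56 -0.31  2.29  0.51  0.35 -0.19]
```

View pics/crop4.png

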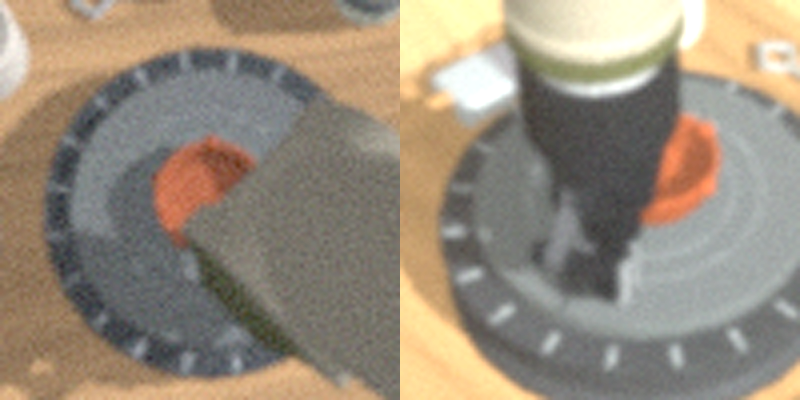

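Emit:
move_arm(
  motion=[
    [[-0.5,-2.5,0],0.03],
    [[-0.5,-2.5,0],0.03],
  ],
)

```text
time: 9.2
eef_pos: [0.4592, 0.0587, 0.0832]
ee_rot: [-3.04, -0.793, 0.0]
contact_force: [-0.1, 0.8, -1.0]
opening: -0.0
```

Emit:
move_arm(
  motion=[
    [[-0.5,-2.5,0],0.03],
    [[-0.5,-2.5,0],0.03],
  ],
)

```text
time: 9.4
eef_pos: [0.4561, 0.0623, 0.0833]
ee_rot: [3.062, 0.701, -0.0]
contact_force: [1.9, -3.3, -0.0]
opening: -0.0004
```

Emit:
move_arm(
  motion=[
    [[-0.5,-2.5,0],0.03],
    [[-0.5,-2.5,0],0.03],
  ],
)

```text
time: 9.6
eef_pos: [0.4532, 0.0661, 0.0833]
ee_rot: [3.081, 0.608, 0.0]
contact_force: [2.0, -5.1, -0.6]
opening: -0.0001
```

```bash
python3 -c "
from h import *
rel([.5096,.0340])"
```

```text
t 9.6 psi 22.3 pos [0.4532 0.0661 0.0833] peg in tool [40.  51.1  0. ] C in tool [ 82.5 -19.3  -0. ] F [ 2.  -5.1 -0.6] j [-0.09  0.55 -0.26  2.31  0.44  0.32 -0.34]
```

Force came back at about 0.94 rad, so the peg was waiting in stop 3. Now crest 4, in small steps until the force drops.

Emit:
move_arm(
  motion=[
    [[-0.5,-2.5,0],0.03],
    [[-0.5,-2.5,0],0.03],
    [[0,0,0],0],
  ],
)

```text
time: 9.9
eef_pos: [0.4499, 0.0717, 0.0833]
ee_rot: [-3.098, -0.52, 0.0]
contact_force: [0.7, 0.6, -0.3]
opening: -0.0001
```

Emit:
move_arm(
  motion=[
    [[-0.5,-2.5,0],0.03],
    [[0,0,0],0],
  ],
)

```text
time: 10.1
eef_pos: [0.4488, 0.0737, 0.0833]
ee_rot: [-3.105, -0.473, 0.0]
contact_force: [0.4, 0.2, 1.4]
opening: 0.0003
```

```bash
python3 -c "
from h import *
rel([.5096,.0340])"
```

```text
t 10.1 psi 17.3 pos [0.4488 0.0737 0.0833] peg in tool [46.3 56.  -0. ] C in tool [ 82.5 -17.8   0. ] F [0.4 0.2 1.4] j [-0.12  0.55 -0.23  2.32  0.41  0.31 -0.41]
```

The force is gone at 1.11 rad, just past the fourth crest. I'll back off and lift.

Emit:
move_arm(
  motion=[
    [[-0.5,3,0],0],
    [[-0.5,4,0],0],
    [[0,0,-15],0],
    [[0,0,-25],0],
    [[0,0,-35],0],
    [[0,0,-35],0],
    [[0,0,-35],0],
    [[0,0,0],0],
  ],
)

```text
time: 10.9
eef_pos: [0.452, 0.066, 0.232]
ee_rot: [3.106, 0.473, 0.01]
contact_force: [0.4, -1.1, 0.4]
opening: -0.0
```

Emit:
move_arm(
  motion=[
    [[0,40,0],0],
    [[0,40,0],0],
    [[0,40,0],0],
    [[0,40,0],0],
    [[0,40,0],0],
    [[0,40,0],0],
    [[0,0,0],0],
  ],
)

```text
time: 11.6
eef_pos: [0.522, -0.1693, 0.227]
ee_rot: [3.106, 0.462, -0.001]
contact_force: [0.6, 0.6, -1.1]
opening: -0.0001
```

Run:
```python
from h import *
rel([.5096,.0340])
a,d1=grab('top','top5');b,d2=grab('side','side5')
cv2.imwrite('pics/full5.png',cv2.cvtColor(cv2.resize(np.hstack([a,b]),(800,300)),cv2.COLOR_RGB2BGR))
f=lambda im,u,v:cv2.resize(im[v:v+100,u:u+100],None,fx=4,fy=4,interpolation=cv2.INTER_CUBIC)
cv2.imwrite('pics/crop5.png',cv2.convertScaleAbs(cv2.cvtColor(np.hstack([f(a,200,155),f(b,160,150)]),cv2.COLOR_RGB2BGR),alpha=1.8))
C=np.array([.5222,.1153])
for n,d in(('top',d1),('side',d2)):
    W=world(n,d); r=np.linalg.norm(W[...,:2]-C,axis=-1)
    q=W[(d>0)&(r>.06)&(r<.1)&(W[...,2]>.098)&(W[...,2]<.11)]
    if len(q): p=q.mean(0); e=p[:2]-C; print(n,len(q),p.round(4),np.linalg.norm(e).round(4),np.degrees(np.arctan2(e[1],e[0])).round(1))
    q=W[(d>0)&(r<.055)&(W[...,2]>.08)&(W[...,2]<.11)]; print('dish',((q.min(0)+q.max(0))/2).round(4),np.ptp(q,0).round(4))
```

```text
t 11.6 psi 16.9 pos [ 0.522  -0.1693  0.227 ] peg in tool [  47.3 -198.1   -0.4] C in tool [  83.1 -272.2   -0.5] F [ 0.6  0.6 -1.1] j [ 0.48  0.42 -0.37  1.99  0.21  0.77  0.28]
top 25 [0.4407 0.1019 0.1036] 0.0826 -170.7
dish [0.5249 0.1117 0.0926] [0.0772 0.0791 0.0252]
side 39 [0.4412 0.0992 0.1024] 0.0826 -168.8
dish [0.5251 0.1093 0.0919] [0.077  0.0792 0.0237]
```

View pics/full5.png

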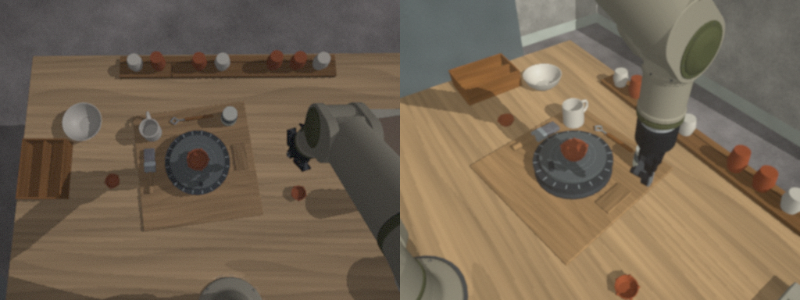

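View pics/crop5.png

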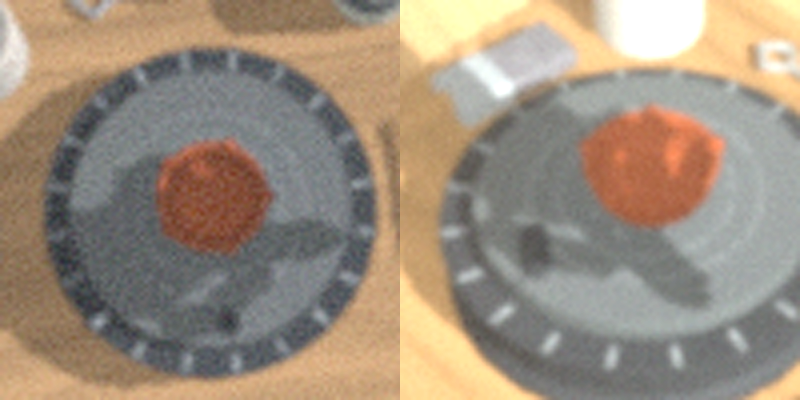

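The peg turned 71.6° by the top camera and 70.5° by the side camera, i.e. four clicks. The dish stands centred, the other things haven't moved, and the hand is clear. Handing in.

```bash
python3 -c "
from station import ctrl
print(ctrl.close_job())"
```

```text
the job is handed in; nothing more can be done
None
```

I pushed the wheel four clicks clockwise by its peg and handed the job in at about 11.7 s. I used the side of the shut fingers, at about 25 mm/s along the peg's arc, and stopped as soon as the force dropped past the fourth crest. Then I backed off and lifted clear.

**Wheel angle:** the peg went from -99.1° to -170.7° (71.6°) in the top camera and from -98.3° to -168.8° (70.5°) in the side camera. Four clicks are 72°. The two cameras differ by about 1°, well within the tolerance of about 4.6°.

**Force:** the highest force I read while pushing was about 5.5 N. I only read it at the end of each move, so a brief higher value could have gone unseen.

**Dish and other things:** the dish measured 4–7 mm from the axis, upright and at its expected height. By eye, nothing else on the board had moved, though I did not measure those things. The hand ended clear, about 285 mm to the side of the wheel, with no contact force beyond sensor noise.

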